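# Line up the blanks in the laser engraver

### The job

Get the laser engraver ready to run: slide its guard fully open, set the three wooden blanks on the bed in an even row, one centred on each index line and square to the fence with a short end flush against it, then slide the guard fully shut over them. Leave the steel puck and everything else on the bench where it is.

Things in the scene. Friction and masses are not known exactly. Their poses are not given: they have to be found in the camera images.
- engraver: Grey desktop laser engraver, fixed, 261 x 528 x 60 mm (guard tracks to 64). Origin: on the bench under the middle of the bed. x points from front wall to back, y along the guard tracks to the control housing (a solid box at y 125 to 395 mm, 60 high), z up. Walls round the bed are 8 mm thick, tops at z = 60 mm.
- bed (a point): Centre of the bed surface (engraver x = -7.5, y = 0, z = 22 mm): aluminium, open on top, spanning x -130 to 115 and y -125 to 125 mm in the engraver's frame. Three black index lines run along x on it at y = -60, 0 and 60 mm. Axes as the engraver's.
- fence (a point): Middle of the fence's front face, at the bed: a steel strip along y right across the bed, front face at engraver x = 58 mm, 8 mm thick, 12 mm high, with a tick at each index line. Behind it (engraver x 68 to 109) are the gantry beam and the black laser head, tops below z = 60 mm.
- guard (a joint): Guard opening, m: 0 shut (bed covered), 0.26 fully open at its stop (guard over the control housing). Slides along the engraver's y, about 2 N friction, stays where left. The guard is a clear panel, 261 x 262 mm, in a 12 mm aluminium frame, its underside at z = 64.5 and top at 70.5 mm.
- guard_grip (a point): Centre of the top edge of the guard's handle, a black upright bar in the middle of the panel: 70 mm long along the engraver's x, 12 mm thick along its y, standing 38 mm above the panel (top at z = 108.5 mm; at its foot a 3 mm high plate 90 x 30 mm).
- station1 (a point): Index line 1, farthest from the control housing: the point on the bed, 30 mm in front of the fence, where the centre of the underside of a blank lies when the blank sits on this line with its end against the fence. Axes as the engraver's.
- station2 (a point): Index line 2, the middle one: the point on the bed, 30 mm in front of the fence, where the centre of the underside of a blank lies when the blank sits on this line with its end against the fence. Axes as the engraver's.
- station3 (a point): Index line 3, nearest the control housing: the point on the bed, 30 mm in front of the fence, where the centre of the underside of a blank lies when the blank sits on this line with its end against the fence. Axes as the engraver's.
- blank1: One of three equal brown wood blanks, 60 x 30 x 16 mm (its own x, y, z), lying askew on the bed in front of the fence. Origin: centre of its underside.
- blank2: One of three equal brown wood blanks, 60 x 30 x 16 mm (its own x, y, z), lying askew on the bed in front of the fence. Origin: centre of its underside.
- blank3: One of three equal brown wood blanks, 60 x 30 x 16 mm (its own x, y, z), lying askew on the bed in front of the fence. Origin: centre of its underside.
- puck: Bystander: steel gauge puck, diameter 26, 18 mm high, standing on the bed near its front corner away from the control housing. Origin: centre of its underside.
- tape: Bystander: roll of brown tape lying on the bench, diameter 90, 24 mm high. Origin: centre of its underside.
- glue: Bystander: white bottle, diameter 44, 110 mm high. Origin: centre of its underside.
- driver: Bystander: screwdriver with black handle lying on the bench along its own x, about 200 mm long.
- offcut: Bystander: wood offcut on the bench by the machine, 90 x 50 x 16 mm. Origin: centre of its underside.
- mug: Bystander: white mug, diameter 80, 90 mm high. Origin: centre of its underside.
- carton: Bystander: cardboard box behind the machine, 70 x 90 x 50 mm. Origin: centre of its underside.

How it is judged (in metres and radians):
On the way, in this order (a step that is already met when the one before it is completed fails the run):
1. the guard is slid fully open (within 15 mm of its stop) (value of joint guard above 0.245 m), for 0.2 s.
2. the three blanks lie flat in a row, one on each index line against the fence (horizontal distance between any of blank1, blank2, blank3 and station1 below 0.007 m and horizontal distance between any of blank1, blank2, blank3 and station2 below 0.007 m and horizontal distance between any of blank1, blank2, blank3 and station3 below 0.007 m and angle between the x axis of each of blank1, blank2, blank3 and the x axis of engraver, either way round below 0.1 rad and angle between the z axis of each of blank1, blank2, blank3 and the z axis of engraver, either way round below 0.08 rad and z of each of blank1, blank2, blank3 in the frame of engraver below 0.03 m and linear speed of each of blank1, blank2, blank3 below 0.02 m/s), for 0.2 s.
At the end, for the whole second after the job is handed in: The guard is shut (within 6 mm of its closed stop), and under it the three blanks lie flat and at rest on the bed, one at each of the three stations: the centre within 7 mm of the station point, the long side within 0.10 rad of square to the fence (all of step 2 and value of joint guard below 0.006 m); the robot touches nothing.
It fails at once if a bystander is moved by more than 25 mm (distance of any of puck, tape, glue, driver, offcut, mug, carton from where it was at the start of the episode above 0.025 m).
It also fails if it takes over 58 s, if anything falls off the work surface, if the arm or the gripper's body presses on something with over 40 N, if the wrist force passes 120 N, or if a joint passes its speed limit or range.

### The arm

A 6-joint arm with a two-finger parallel gripper is mounted at the origin on the work surface. World frame = base frame: x ahead of the robot, y to its left, z up, the work surface at z = 0. Lengths are in m, angles in degrees, forces in N, time in s.
With the tool pointing down it reaches from about 0.25 to 0.775 m from the base axis. Payload 4 kg.
Tool frame: the origin (TCP) lies at the very end of the fingers, on their centre line; the grasp point (between the pads) lies 19 mm behind it (env.hold_point_z is the distance from the TCP to the grasp point, in m); z points along the fingers, y is the line along which they close (so a half turn about z gives the same grasp; the last joint's range is limited). The gripper opens to 85 mm and grips with 20 to 120 N. Pads are 22 mm wide; open, the fingers measure 114 mm over their backs; the gripper's body (76 mm by 85 mm) begins 54 mm behind the grasp point. The pads swing forward as they close: fully open they stand 13 mm farther back than shut.
Start: joints at [-78.157, 4.996, 78.535, -0, 96.463, -5.907], TCP at [0.168, -0.524, 0.231] pointing down, gripper open.
Joint ranges: [-177.83, 177.83], [-43.37, 116.18], [15.69, 146.23], [-61.86, 241.86], [9.47, 152.12], [-147.06, 147.06]. Speed limits (degrees/s): [159.86, 159.86, 180, 180, 180, 180].

### API

Orientations are given as [roll, pitch, yaw] about the fixed x, y, z axes, in that order (R = Rz(yaw) Ry(pitch) Rx(roll)).
In Python, from cell import env, viewer, models gives the robot as it stands.
- The arm moves only by the tool jog_arm, never from a script. Its arguments are lists of equal length, an entry for each row: "jaw": the finger opening in mm, from 0 to 85.4; "travel": the shift along the world's x, y, z in mm, a list of three; "spin": the turn about the world's z in rad. In form: {"jaw": [jaw, ...], "travel": [[dx, dy, dz], ...], "spin": [spin, ...]}. A call has 1 to 12 rows; each row shifts and turns the commanded pose from where the row before left it; what a row does not reach is not made up. A row lasts 1/10 s, in which the tool goes at most 50 mm and 8.59 degrees, less where a joint would pass 70% of its speed; a pose out of reach is approached as far as the arm can. A call with a gripper value outside its range is refused whole. The fingers move at their own pace and stop on an object; "grip_force" is the grip in N (left out, the last holds). Time passes only in rows, so rows that do not move let the fingers close. It gives the time, the measured TCP pose, the force, the opening and the grip force at its end, in the units of the state.
- env.get_obs(): the state, without advancing time (a new reading comes with each control period).
- viewer.grab_frame(name): name is "scene" or "top"; returns the picture (400x640x3 uint8, red, green, blue); there is no depth.
- viewer.camera_model(name): a dict with "fx", "fy", "cx", "cy" (pixels), "k1" (the pictures are not rectified: a ray, as slopes to the right and down, at radius r is drawn at 1 + k1 r^2 times it, then the intrinsics apply), "camera_from_world" (4x4, takes a point from world to camera coordinates). Camera axes: x right, y down, z forward; pixel columns grow to the right and rows downward; lengths in m; the calibration is good to about 2 mm. A picture is of the moment at which its call begins. camera_model takes no time and is no camera call.
- env.close_job(): hands the job in; it is judged then, once.
Trained networks look in the newest picture that a camera, given by its name, has taken for a name from the list of things; names that differ only in an ending like _2 or _b are one class to them, and where a whole thing is asked for, a point or a joint stands for the part that bears it (a point fixed in the world has none). Each returns a list of dicts, best first, with "p" (0 to 1); they miss things now and then, are a little off and sometimes report something else, mostly with a low value. They report only what shows in the picture. A call takes as long as a camera call.
- models.silhouettes(camera, target): "mask" (400x640 bool, what is visible of it).
- models.tip_of(camera, target): "centre" ([x, y, z] in m, in the coordinates of the camera as it stood for that picture, good to about 4 mm: a listed point, or the origin of a listed thing).
The state is a dict: "time": time; "q": joint angles; "joint_vel": joint speeds; "tau": joint torques, N m; "position": TCP position; "ee_rot": TCP orientation; "force": force on the tool from outside, world axes, zero at the start; "moment": the same for the moment, N m; "opening": finger opening in m; "grasp_force": force on a finger pad.
Only numpy, scipy, OpenCV 4.12 (cv2) and the standard library are available. Lean on these libraries where they do the work, as an engineer would, in place of code of your own. Each camera call takes 0.05 s, during which the arm holds its last target. There are 200 camera calls.

## Working session

There is one attempt and no reset: what is moved stays moved. The work goes in short steps, Python scripts to look and compute and a tool call to move; the robot and the scene stay as the last step left them, time stands still between calls to the robot, and variables do not carry over. Pictures are saved under pics/ and viewed, at most 10 in all, crops included, and the job is handed in when it is done.

Besides the shell and the picture viewer there is one more tool, called after "Request:" as name(argument=value, ...), one argument or row to a line, values as JSON. jog_arm: Moves the arm, as the interface text tells. Its arguments: {"type":"object","properties":{"jaw":{"type":"array"},"travel":{"type":"array"},"spin":{"type":"array"},"grip_force":{"type":"number"}},"required":["jaw","travel","spin"]}

```bash
ls; mkdir -p pics; cat > h.py <<'E'
import numpy as np, cv2
from cell import env, viewer, models
def grab(n,f=None):
    im=viewer.grab_frame(n)
    if f: cv2.imwrite('pics/'+f,im[:,:,::-1])
    return im
def toworld(n,p):
    T=np.linalg.inv(viewer.camera_model(n)['camera_from_world']); return (T@np.r_[p,1])[:3]
def pix2w(n,uv,z):
    m=viewer.camera_model(n); uv=np.atleast_2d(uv).astype(float)
    d=np.c_[(uv[:,0]-m['cx'])/m['fx'],(uv[:,1]-m['cy'])/m['fy']]
    s=d.copy()
    for _ in range(20): s=d/(1+m['k1']*(s**2).sum(1,keepdims=True))
    T=np.linalg.inv(m['camera_from_world']); r=np.c_[s,np.ones(len(s))]@T[:3,:3].T; o=T[:3,3]
    return o+r*((z-o[2])/r[:,2])[:,None]
def w2pix(n,P):
    m=viewer.camera_model(n); P=np.atleast_2d(P); c=np.c_[P,np.ones(len(P))]@m['camera_from_world'].T
    s=c[:,:2]/c[:,2:3]; s=s*(1+m['k1']*(s**2).sum(1,keepdims=True))
    return s*[m['fx'],m['fy']]+[m['cx'],m['cy']]
E
python3 - <<'E'
from h import *
np.set_printoptions(precision=4,suppress=True)
o=env.get_obs(); print(o['time'],o['position'],o['ee_rot'],o['opening'],o['force'])
for n in ['top','scene']:
    grab(n,n+'0.png'); m=viewer.camera_model(n); print(n,np.linalg.inv(m['camera_from_world'])[:3,3],m['fx'],m['k1'])
    for t in ['engraver','guard_grip','fence','station1','station2','station3','blank1','puck']:
        for r in models.tip_of(n,t)[:4]: print(t,round(r['p'],2),toworld(n,r['centre']))
E
```

```text
pics
0.0 [ 0.1676 -0.5233  0.2301] [-179.8709   -0.0135   17.7532] 0.08524393724935549 [-0.117   0.1796 -0.4315]
top [0.2975 0.0212 1.4444] 448.21466601169664 -0.04692170822981255
engraver 0.7 [ 0.5099 -0.068   0.003 ]
engraver 0.48 [ 0.5012 -0.4644  0.0053]
guard_grip 0.86 [ 0.5142 -0.0518  0.1078]
scene [ 1.1205 -0.9953  0.8814] 508.60466155033004 -0.074838186262381
engraver 0.97 [ 0.5126 -0.0664 -0.0012]
engraver 0.39 [ 0.3558 -0.446  -0.0032]
engraver 0.37 [ 0.6121 -0.4466 -0.0015]
guard_grip 0.94 [ 0.5102 -0.0509  0.1083]
fence 0.71 [ 0.5704 -0.0672  0.0222]
station1 0.96 [ 0.5403 -0.0657  0.0239]
station1 0.87 [ 0.532  -0.1253  0.0242]
station1 0.81 [ 0.5431 -0.0102  0.0216]
station2 0.96 [ 0.5403 -0.0657  0.0239]
station2 0.87 [ 0.532  -0.1253  0.0242]
station2 0.81 [ 0.5431 -0.0102  0.0216]
station3 0.96 [ 0.5403 -0.0657  0.0239]
station3 0.87 [ 0.532  -0.1253  0.0242]
station3 0.81 [ 0.5431 -0.0102  0.0216]
blank1 0.64 [ 0.4661 -0.1349  0.021 ]
puck 0.34 [ 0.5048 -0.4702 -0.0025]
```

View pics/top0.png

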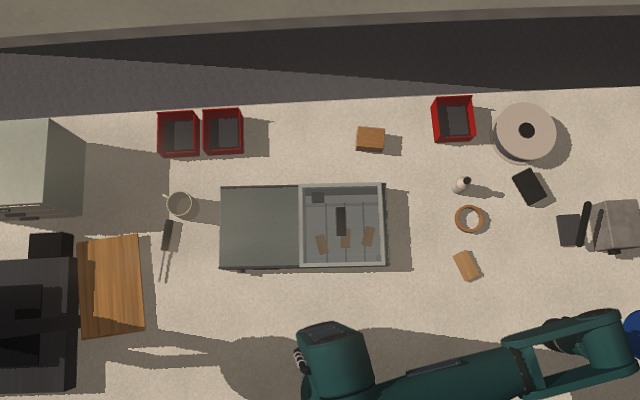

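View pics/scene0.png

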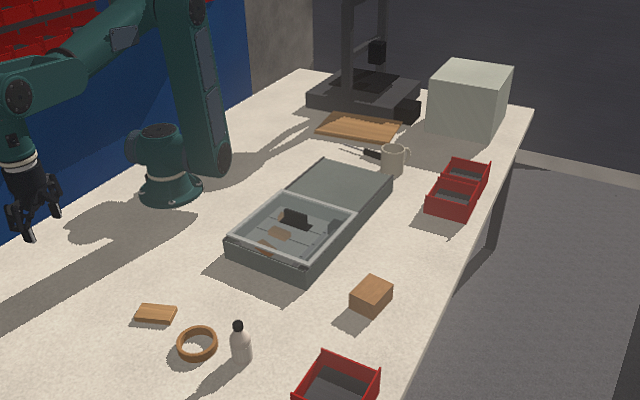

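The top view shows the guard over the bed, with the handle near (341,221). The blanks are at about (322,243), (346,240) and (368,236), and the housing is on the left (+y). The scene view agrees. I'll enlarge the engraver for its exact pose.

```bash
python3 - <<'E'
from h import *
np.set_printoptions(precision=4,suppress=True)
im=cv2.imread('pics/top0.png'); cv2.imwrite('pics/crop0.png',cv2.resize(im[172:284,212:412],None,fx=4,fy=4,interpolation=cv2.INTER_CUBIC))
for t in ['engraver','guard','blank1','puck']:
    for n in ['top','scene']:
        for r in models.silhouettes(n,t)[:4]:
            m=r['mask']; c,s,a=cv2.minAreaRect(np.argwhere(m)[:,::-1].astype(np.float32)); print(t,n,round(r['p'],2),m.sum(),c,s,a)
            if n=='top' and t in('engraver','guard'):
                ct=max(cv2.findContours(m.astype(np.uint8),0,2)[0],key=cv2.contourArea); q=cv2.approxPolyDP(ct,4,True)[:,0]; print(q.tolist())
E
```

```text
engraver top 0.58 482 (465.6000671386719, 265.70001220703125) (29.516094207763672, 16.54690170288086) 63.43495178222656
[[465, 250], [453, 259], [467, 281], [479, 274]]
engraver scene 0.64 12437 (307.1014404296875, 214.4361572265625) (98.73532104492188, 170.53480529785156) 40.710845947265625
engraver scene 0.17 43 (265.5862121582031, 252.53448486328125) (12.998673439025879, 3.5282113552093506) 21.801410675048828
guard top 0.77 7084 (340.77069091796875, 224.18287658691406) (83.49049377441406, 86.93408966064453) 88.72696685791016
[[380, 182], [298, 184], [300, 266], [384, 264]]
guard scene 0.75 5747 (291.5503845214844, 223.86863708496094) (115.14895629882812, 69.47563171386719) 20.98489761352539
blank1 top 0.7 737 (179.62889099121094, 203.33505249023438) (39.801570892333984, 25.891326904296875) 23.96249008178711
blank1 scene 0.64 58 (265.3500061035156, 252.45001220703125) (14.230247497558594, 4.427187919616699) 18.434947967529297
puck top 0.4 14191 (302.2847595214844, 226.47198486328125) (86.76610565185547, 171.3550262451172) 87.95458984375
```

View pics/crop0.png

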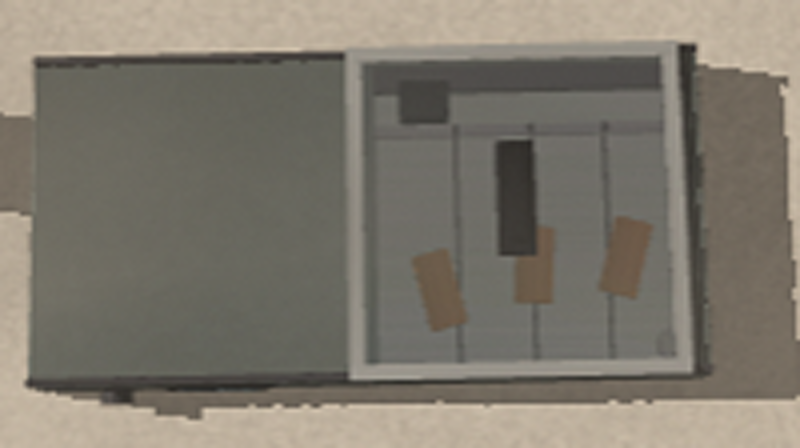

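The crop shows the guard slightly open. The index lines meet the fence at crop (456,125), (531,122) and (605,120), and the housing corners are at (36,60), (30,385), (695,45) and (708,375). I'll fit the engraver pose to these.

```bash
cat >> h.py <<'E'
from scipy.optimize import least_squares
def e2w(e,P):
    P=np.atleast_2d(P)/1000.; c,s=np.cos(e[2]),np.sin(e[2])
    return np.c_[e[0]+c*P[:,0]-s*P[:,1], e[1]+s*P[:,0]+c*P[:,1], P[:,2]]
E
python3 - <<'E'
from h import *
np.set_printoptions(precision=4,suppress=True)
C=np.array([[36,60],[30,385],[695,45],[708,375],[456,125],[531,122],[605,120]])
uv=(C+.5)/4-.5+[212,172]
P=np.array([[123,395,60],[-138,395,60],[123,-133,60],[-138,-133,60],[58,60,22],[58,0,22],[58,-60,22]])
r=least_squares(lambda e:(w2pix('top',e2w(e,P))-uv).ravel(),[.51,-.067,0],loss='soft_l1',x_scale=[.1,.1,.1])
e=r.x; print(e,(w2pix('top',e2w(e,P))-uv).round(2).tolist())
G=np.array([[348,51],[678,43],[692,374],[352,379]]); gw=pix2w('top',(G+.5)/4-.5+[212,172],.0705)
c,s=np.cos(e[2]),np.sin(e[2]); R=np.array([[c,s],[-s,c]])
def w2e(p): return ((p[:,:2]-e[:2])@R.T*1000)
print('guard corners',w2e(gw))
H=np.array([[498,142],[534,142],[534,255],[498,255]]); print('handle',w2e(pix2w('top',(H+.5)/4-.5+[212,172],.1085)))
print('tip',w2e(np.array([[.5122,-.0514,0]])))
print('fence, stations scene',w2e(np.array([[.5704,-.0672],[.5403,-.0657],[.532,-.1253],[.5431,-.0102]])))
B={'L':[[413,258],[446,249],[467,323],[432,332]],'R':[[617,215],[653,222],[635,299],[600,292]],'M':[[515,303],[553,303]]}
for k,v in B.items(): print(k,w2e(pix2w('top',(np.array(v)+.5)/4-.5+[212,172],.038)))
o=np.array([[.33,.43],[.15,.9]])
E
```

```text
[ 0.5159 -0.065  -0.0316] [[-0.58, -1.42], [-0.55, -0.04], [0.36, -2.13], [1.82, -2.14], [0.04, 1.82], [-0.16, 2.07], [-0.14, 2.08]]
guard corners [[ 116.1224  144.0283]
 [ 115.4903 -116.5   ]
 [-143.8338 -113.3249]
 [-140.442   145.3793]]
handle [[ 32.6667  29.6833]
 [ 31.9171   2.3853]
 [-54.19     5.6223]
 [-53.4471  32.5786]]
tip [[-4.0829 13.4957]]
fence, stations scene [[ 54.587   -0.4584]
 [ 24.4547   0.0903]
 [ 18.0411 -59.7421]
 [ 25.5005  55.651 ]]
L [[ -45.1524   97.1717]
 [ -38.7244   70.9679]
 [ -97.4394   56.1596]
 [-103.7196   83.732 ]]
R [[-15.3766 -65.2043]
 [-21.7625 -93.4565]
 [-82.3067 -76.2495]
 [-76.0341 -49.0111]]
M [[-82.8159  18.0482]
 [-83.6416 -11.7546]]
```

```bash
python3 - <<'E'
from h import *
np.set_printoptions(precision=4,suppress=True)
k=lambda C:(np.array(C)+.5)/4-.5+[212,172]
C=np.array([[36,60],[30,385],[695,45],[708,375],[456,125],[531,122],[605,120]])
uv=k(C)
P=np.array([[123,395,60],[-138,395,60],[123,-133,60],[-138,-133,60],[66,60,34],[66,0,34],[66,-60,34]])
G=np.array([[348,51],[678,43],[692,374],[352,379]]); 
def f(e):
    g=e[3]*100; PG=np.array([[123,131+g,70.5],[123,-131+g,70.5],[-138,-131+g,70.5],[-138,131+g,70.5]])
    return np.r_[w2pix('top',e2w(e,P))-uv, w2pix('top',e2w(e,PG))-k(G)]
r=least_squares(lambda e:f(e).ravel(),[.51,-.067,0,.1],loss='soft_l1',x_scale=[.1,.1,.1,.1])
e=r.x; print(e,f(e).round(1).tolist())
c,s=np.cos(e[2]),np.sin(e[2]); R=np.array([[c,s],[-s,c]])
def w2e(p): return ((p[:,:2]-e[:2])@R.T*1000)
H=np.array([[498,142],[534,142],[534,255],[498,255]]); print('handle plate',w2e(pix2w('top',k(H),.0735)))
print('tips',w2e(np.array([[.5102,-.0509],[.5142,-.0518],[.5704,-.0672],[.5403,-.0657],[.532,-.1253],[.5431,-.0102],[.5099,-.068],[.5126,-.0664]])))
B={'L':[[413,258],[446,249],[467,323],[432,332]],'R':[[617,215],[653,222],[635,299],[600,292]],'M':[[515,303],[553,303]]}
for n,v in B.items(): print(n,w2e(pix2w('top',k(v),.038)))
g=e[3]*100
print('grip world',e2w(e,[-7.5,g,108.5]),'open',e2w(e,[-7.5,260,108.5]))
E
```

```text
[ 0.5108 -0.0641 -0.0398  0.1402] [[-0.5, -0.9], [-1.2, 0.6], [0.5, -0.3], [1.3, -0.1], [-0.0, 0.1], [-0.1, 0.5], [0.1, 0.6], [-0.3, -0.9], [0.2, -0.5], [0.6, 0.0], [-0.5, 0.5]]
handle plate [[ 44.1309  27.96  ]
 [ 43.591   -0.0585]
 [-44.7963   2.5401]
 [-44.2603  30.2079]]
tips [[ -1.1594  13.1381]
 [  2.8732  12.3978]
 [ 59.6411  -0.7555]
 [ 29.5052  -0.4534]
 [ 23.5815 -60.3363]
 [ 30.0963  55.114 ]
 [ -0.7793  -3.9603]
 [  1.855   -2.2543]]
L [[-40.894   96.0551]
 [-34.2518  69.9048]
 [-92.8436  54.6164]
 [-99.3493  82.1365]]
R [[ -9.7903 -66.0718]
 [-15.9448 -94.3754]
 [-76.6277 -77.6644]
 [-70.5783 -50.3756]]
M [[-77.9087  16.626 ]
 [-78.4905 -13.1826]]
grip world [[ 0.5039 -0.0498  0.1085]] open [[0.5137 0.196  0.1085]]
```

Request:
jog_arm(
  jaw=[60,60,60,60,60,60,60,60,60,60,60,60],
  travel=[
    [28,38,-2],
    [28,38,-2],
    [28,38,-2],
    [28,38,-2],
    [28,38,-2],
    [28,38,-2],
    [28,38,-2],
    [28,38,-2],
    [28,38,-2],
    [28,38,-2],
    [28,38,-2],
    [28,38,-2],
  ],
  spin=[-0.03,-0.03,-0.03,-0.03,-0.03,-0.03,-0.03,-0.03,-0.03,-0.03,-0.03,-0.02],
)

```text
time: 2.5
position: [0.5046, -0.066, 0.2076]
ee_rot: [180.0, -0.0, -2.3]
force: [-0.1, -0.2, -0.1]
opening: 0.0599
grasp_force: 0.0
```

Request:
jog_arm(
  jaw=[60,60,60,60,60,60,5,5,5,5,5],
  travel=[
    [6,16,0],
    [0,0,-40],
    [0,0,-40],
    [0,0,-30],
    [0,0,-16],
    [0,0,0],
    [0,0,0],
    [0,0,0],
    [0,0,0],
    [0,0,0],
    [0,0,0],
  ],
  spin=[0,0,0,0,0,0,0,0,0,0,0],
  grip_force=40,
)

```text
time: 3.6
position: [0.5109, -0.0518, 0.0833]
ee_rot: [180.0, -0.2, -2.3]
force: [-0.9, 0.7, 7.1]
opening: 0.0111
grasp_force: 41.3
```

Request:
jog_arm(
  jaw=[5,5,5,5,5,5,5,5,5,5,5,5],
  travel=[
    [0.4,10,0.5],
    [1,25,0],
    [1,25,0],
    [1,25,0],
    [1,25,0],
    [1,25,0],
    [1,25,0],
    [1,25,0],
    [1,25,0],
    [1,25,0],
    [0.4,12,0],
    [0,0,0],
  ],
  spin=[0,0,0,0,0,0,0,0,0,0,0,0],
)

```text
time: 4.8
position: [0.5197, 0.1954, 0.0833]
ee_rot: [179.8, -0.1, -2.2]
force: [-1.8, -4.0, 7.6]
opening: 0.0112
grasp_force: 42.2
```

Request:
jog_arm(
  jaw=[5,5,50,60,60,85,85],
  travel=[
    [0,3,0],
    [0,0,0],
    [0,0,0],
    [0,0,0],
    [0,0,40],
    [0,0,50],
    [0,0,30],
  ],
  spin=[0,0,0,0,0,0,0],
)

```text
time: 5.5
position: [0.5201, 0.199, 0.2052]
ee_rot: [-179.9, -0.2, -2.3]
force: [0.1, -0.1, 0.3]
opening: 0.0819
grasp_force: 0.0
```

```bash
python3 - <<'E'
from h import *
np.set_printoptions(precision=4,suppress=True)
print(env.get_obs()['position'])
im=grab('top','top1.png'); cv2.imwrite('pics/crop1.png',cv2.resize(im[182:272,292:392,::-1],None,fx=6,fy=6,interpolation=cv2.INTER_CUBIC))
for r in models.silhouettes('top','blank1'):
    m=r['mask']; c,s,a=cv2.minAreaRect(np.argwhere(m)[:,::-1].astype(np.float32)); print('m',round(r['p'],2),m.sum(),c,s,a)
grab('scene','scene1.png')
for n in ['top','scene']:
    for t in ['blank1','guard_grip','station1','puck','fence']:
        for r in models.tip_of(n,t)[:4]: print(n,t,round(r['p'],2),toworld(n,r['centre']))
E
```

```text
[0.5201 0.199  0.2052]
m 0.68 182 (321.03460693359375, 243.62689208984375) (19.64609718322754, 9.735343933105469) 74.74488067626953
m 0.57 143 (344.0, 238.5) (17.0, 8.0) 90.0
m 0.56 185 (367.4706115722656, 235.61767578125) (9.943960189819336, 18.91777801513672) 14.03624439239502
top blank1 0.66 [ 0.4628 -0.0619  0.0151]
top blank1 0.53 [ 0.4655 -0.136   0.0209]
top blank1 0.44 [0.4471 0.0121 0.0216]
top guard_grip 0.77 [0.5235 0.1981 0.1034]
top station1 0.86 [ 0.5435 -0.007   0.02  ]
top station1 0.83 [ 0.5416 -0.0622  0.0204]
top station1 0.73 [ 0.5367 -0.1239  0.0231]
top station1 0.67 [0.5942 0.4548 0.0018]
top puck 0.44 [ 0.3981 -0.168   0.0239]
top fence 0.95 [ 0.5694 -0.0659  0.0197]
top fence 0.37 [ 0.6112 -0.4475  0.0008]
scene blank1 0.77 [0.4495 0.0098 0.0242]
scene blank1 0.69 [ 0.4648 -0.0639  0.0202]
scene blank1 0.63 [ 0.4661 -0.1334  0.0203]
scene guard_grip 0.58 [0.5195 0.1964 0.1061]
scene guard_grip 0.43 [ 0.4531  0.5208 -0.0054]
scene guard_grip 0.24 [ 0.5328 -0.1259  0.0243]
scene station1 0.85 [ 0.5346 -0.1261  0.0259]
scene station1 0.78 [ 0.5445 -0.0082  0.0241]
scene station1 0.66 [ 0.5388 -0.0689  0.0188]
scene station1 0.49 [0.4503 0.0143 0.0235]
scene fence 0.66 [ 0.5697 -0.0644  0.0195]
scene fence 0.45 [ 0.7867 -0.167  -0.002 ]
```

View pics/crop1.png

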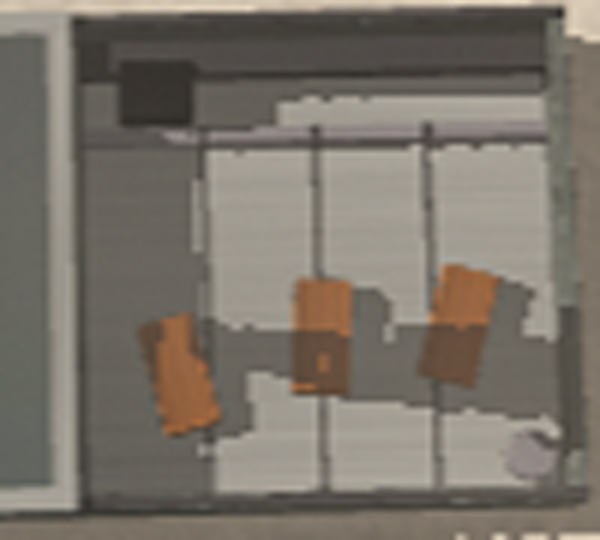

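The open guard sits at left. The three blanks centre at crop (178,375), (322,337) and (459,325), the puck at (531,455), and the index lines meet the fence at x≈206, 317 and 429. I'll fit poses to these.

```bash
cat > fit.py <<'E'
from h import *
np.set_printoptions(precision=4,suppress=True)
k=lambda C,o=(292,182):(np.array(C)+.5)/6-.5+np.array(o)
def fitblank(uv,e,z=38):
    L=np.array([[30,15],[30,-15],[-30,-15],[-30,15]])
    def f(b):
        c,s=np.cos(b[2]),np.sin(b[2]); q=L@np.array([[c,s],[-s,c]])+b[:2]*100
        return (w2pix('top',e2w(e,np.c_[q,np.full(4,z)]))-uv).ravel()
    best=least_squares(f,[-.5,0,0]); return best.x*[100,100,1],best.fun.round(1)
E
python3 - <<'E'
from fit import *
k0=lambda C:(np.array(C)+.5)/4-.5+[212,172]
C=k0([[36,60],[30,385],[695,45],[708,375]])
P=np.array([[123,395,60],[-138,395,60],[123,-133,60],[-138,-133,60]])
D=k([[206,147],[317,147],[429,147]]); PD=np.array([[58,60,22],[58,0,22],[58,-60,22]])
T=k([[205,127],[317,127],[427,125]]); PT=PD+[8,0,12]
X=k([[208,200],[212,440],[318,200],[324,490],[429,200],[440,490]]); yl=np.array([60,60,0,0,-60,-60])
def w2e(e,p):
    c,s=np.cos(e[2]),np.sin(e[2]); return (p[:,:2]-e[:2])@np.array([[c,s],[-s,c]]).T*1000
def f(e): return np.r_[(w2pix('top',e2w(e,P))-C).ravel(),2*(w2pix('top',e2w(e,PD))-D).ravel(),2*(w2pix('top',e2w(e,PT))-T).ravel(),(w2e(e,pix2w('top',X,.022))[:,1]-yl)/1.5]
r=least_squares(f,[.51,-.065,-.04],loss='soft_l1',x_scale=.1);e=r.x;print(e,f(e).round(1))
print('stations',e2w(e,[[28,-60,22],[28,0,22],[28,60,22]]))
print('fence',e2w(e,[58,0,22]))
for n,v in dict(L=[[137,325],[187,313],[218,422],[166,437]],M=[[297,278],[352,281],[348,396],[292,393]],R=[[445,263],[497,275],[472,387],[420,375]]).items():
    b,res=fitblank(k(v),e); print(n,b,'world',e2w(e,[b[0],b[1],22])[0],'yaw deg',np.degrees(b[2]+e[2]),res)
print('puck',w2e(e,pix2w('top',k([[531,455]]),.04)))
E
```

```text
[ 0.5102 -0.0644 -0.0426] [-0.3 -1.  -1.2  0.4  0.8  0.   1.3  0.2 -0.3  0.3 -0.1 -0.3 -0.4 -0.9
  0.   0.6  0.1  0.   0.8  0.1 -0.6 -0.5  0.   0.6  0.3 -0. ]
stations [[ 0.5356 -0.1256  0.022 ]
 [ 0.5382 -0.0656  0.022 ]
 [ 0.5407 -0.0057  0.022 ]]
fence [[ 0.5681 -0.0669  0.022 ]]
L [-65.473   77.1662   0.2477] world [0.4481 0.0155 0.022 ] yaw deg 11.747906186476145 [-0.4  0.2  0.4 -0.2  0.3 -0.  -0.3 -0. ]
M [-47.1255   0.5543  -0.0663] world [ 0.4631 -0.0619  0.022 ] yaw deg -6.2388452922429805 [-0.1  0.1  0.2  0.1  0.1 -0.1 -0.1 -0.1]
R [-41.9973 -71.2741  -0.2521] world [ 0.4652 -0.1339  0.022 ] yaw deg -16.884964423951427 [-0.3  0.   0.2  0.2  0.4 -0.  -0.3 -0.2]
puck [[-110.9795 -106.3321]]
```

Request:
jog_arm(
  jaw=[46,46,46,46,46,46,46,46,46,46],
  travel=[
    [-14.4,-36.7,-10],
    [-14.4,-36.7,-10],
    [-14.4,-36.7,-10],
    [-14.4,-36.7,-10],
    [-14.4,-36.7,-10],
    [0,0,-35],
    [0,0,-35],
    [0,0,-30],
    [0,0,-19],
    [0,0,0],
  ],
  spin=[0.049,0.049,0.049,0.049,0.049,0,0,0,0,0],
  grip_force=30,
)

```text
time: 7.15
position: [0.4446, 0.0148, 0.0296]
ee_rot: [-179.9, 0.4, 11.7]
force: [-0.8, 1.0, -0.7]
opening: 0.0462
grasp_force: 0.0
```

Request:
jog_arm(
  jaw=[46,25,25,25,25,25],
  travel=[
    [3,1,2],
    [0,0,0],
    [0,0,0],
    [0,0,0],
    [0,0,0],
    [0,0,0],
  ],
  spin=[0,0,0,0,0,0],
)

```text
time: 7.75
position: [0.454, 0.0159, 0.039]
ee_rot: [179.9, -0.5, 11.7]
force: [-0.1, 1.4, 9.8]
opening: 0.0252
grasp_force: 4.5
```

```bash
python3 - <<'E'
from h import *
o=env.get_obs(); print(o['position'],o['opening'],o['force'])
a=grab('top'); b=grab('scene')
A=cv2.resize(a[182:272,292:392],None,fx=4,fy=4,interpolation=2); B=cv2.resize(b[180:280,220:330],(396,360),interpolation=2)
cv2.imwrite('pics/c2.png',np.hstack([A,B])[:,:,::-1])
E
```

```text
[0.45395525 0.01593338 0.03902048] 0.025163928198383163 [-0.12083141  1.4068759   9.79335145]
```

View pics/c2.png

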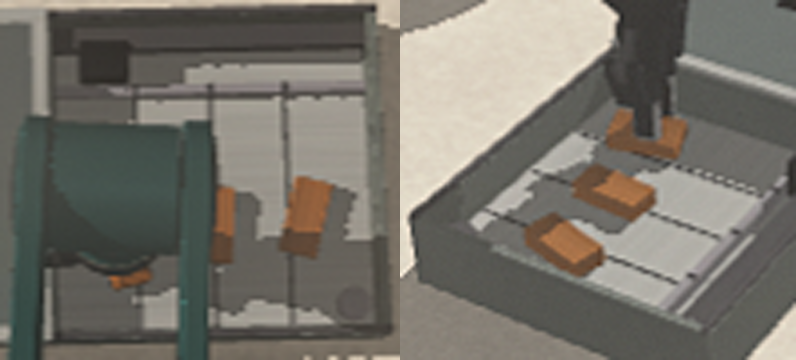

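Fingertips closed on top of the blank, because TCP ≈ fingertip height at this opening. I'll raise, reopen, check and go lower.

Request:
jog_arm(
  jaw=[25,46,46,46,46],
  travel=[
    [0,0,20],
    [0,0,0],
    [0,0,0],
    [0,0,0],
    [0,0,0],
  ],
  spin=[0,0,0,0,0],
)

```text
time: 8.35
position: [0.4498, 0.0157, 0.0539]
ee_rot: [-180.0, 0.1, 11.7]
force: [0.6, 1.0, -0.4]
opening: 0.0461
grasp_force: 0.0
```

```bash
python3 - <<'E'
from h import *
o=env.get_obs(); print(o['position'],o['opening'],o['force'])
grab('scene','s3.png'); 
for r in models.tip_of('scene','blank1')[:4]: print(round(r['p'],2),toworld('scene',r['centre']))
for r in models.silhouettes('scene','blank1')[:4]:
    ct=max(cv2.findContours(r['mask'].astype(np.uint8),0,2)[0],key=cv2.contourArea); print(round(r['p'],2),r['mask'].sum(),cv2.approxPolyDP(ct,1.5,True)[:,0].tolist())
def box(x,y,yaw):
    e=[x,y,yaw]; return w2pix('scene',e2w(e,[[a,b,z] for z in(22,38) for a,b in((30,15),(30,-15),(-30,-15),(-30,15))])).round(1).tolist()
print(box(.4481,.0155,.205)); print(box(.4652,-.1339,-.295))
E
```

```text
[0.44979038 0.01573175 0.05391245] 0.0460665467304432 [ 0.60714554  1.02494006 -0.38422211]
0.68 [ 0.46442608 -0.13530849  0.02263196]
0.67 [0.44572658 0.01131897 0.02270009]
0.49 [ 0.46464401 -0.06332687  0.02015656]
0.6 174 [[278, 217], [282, 221], [295, 223], [299, 215], [291, 213], [286, 216], [281, 213]]
0.51 254 [[255, 243], [255, 247], [266, 255], [270, 256], [276, 252], [276, 248], [263, 239]]
0.5 213 [[269, 230], [269, 233], [284, 240], [291, 234], [289, 231], [276, 226]]
[[300.7, 217.9], [297.3, 223.7], [277.8, 220.4], [281.5, 214.7], [300.5, 213.4], [297.1, 219.1], [277.5, 215.9], [281.1, 210.2]]
[[277.1, 251.8], [268.5, 257.0], [254.3, 247.0], [262.9, 242.1], [276.7, 247.2], [268.0, 252.3], [253.8, 242.4], [262.5, 237.5]]
```

Request:
jog_arm(
  jaw=[46,46,46,25,25,25,25],
  travel=[
    [-1.5,0,-14],
    [0,0,-13],
    [0,0,0],
    [0,0,0],
    [0,0,0],
    [0,0,0],
    [0,0,0],
  ],
  spin=[0,0,0,0,0,0,0],
)

```text
time: 9.2
position: [0.4493, 0.0156, 0.0283]
ee_rot: [180.0, -0.0, 11.7]
force: [1.2, -0.4, 0.1]
opening: 0.0291
grasp_force: 31.4
```

Request:
jog_arm(
  jaw=[25,25,25,25,25,25,25,25,25,25,25,25],
  travel=[
    [0,0,6],
    [16.6,-4.2,0],
    [16.6,-4.2,0],
    [16.6,-4.2,0],
    [16.6,-4.2,0],
    [16.6,-4.2,0],
    [0,0,-4],
    [0,0,-2],
    [4,-0.2,0],
    [4,-0.2,0],
    [3,0,0],
    [0,0,0],
  ],
  spin=[0,-0.0494,-0.0494,-0.0494,-0.0494,-0.0494,0,0,0,0,0,0],
)

```text
time: 10.4
position: [0.5423, -0.0056, 0.0277]
ee_rot: [180.0, 0.1, -2.4]
force: [-2.3, 0.2, 1.1]
opening: 0.0289
grasp_force: 31.6
```

Request:
jog_arm(
  jaw=[25,25,46,46,46],
  travel=[
    [2,0,0],
    [0,0,0],
    [0,0,0],
    [0,0,0],
    [0,0,30],
  ],
  spin=[0,0,0,0,0],
)

```text
time: 10.9
position: [0.5417, -0.0053, 0.0535]
ee_rot: [-180.0, 0.5, -2.4]
force: [-0.2, 0.1, -0.2]
opening: 0.0461
grasp_force: 0.0
```

Request:
jog_arm(
  jaw=[46,46,46,46,46,46],
  travel=[
    [-20,-14,0],
    [-20,-14,0],
    [-20,-14,0],
    [-20,-14,0],
    [0,0,0],
    [0,0,0],
  ],
  spin=[-0.017,-0.017,-0.017,-0.016,0,0],
)

```text
time: 11.5
position: [0.4656, -0.0618, 0.0582]
ee_rot: [-180.0, -0.1, -6.3]
force: [1.0, 0.1, -0.0]
opening: 0.0459
grasp_force: 0.0
```

Request:
jog_arm(
  jaw=[46,46,46,25,25,25,25],
  travel=[
    [-2,0,-16],
    [0,0,-15],
    [0,0,0],
    [0,0,0],
    [0,0,0],
    [0,0,0],
    [0,0,0],
  ],
  spin=[0,0,0,0,0,0,0],
)

```text
time: 12.2
position: [0.4635, -0.0618, 0.0274]
ee_rot: [180.0, -0.1, -6.2]
force: [0.5, 0.7, 0.1]
opening: 0.0288
grasp_force: 31.4
```

Request:
jog_arm(
  jaw=[25,25,25,25,25,25,25,25,25,25,25,25],
  travel=[
    [0,0,6],
    [16.7,-0.8,0],
    [16.7,-0.8,0],
    [16.7,-0.8,0],
    [16.7,-0.8,0],
    [0,0,0],
    [0,0,-4],
    [0,0,-2],
    [4,-0.2,0],
    [4,-0.2,0],
    [3,0,0],
    [0,0,0],
  ],
  spin=[0,0.017,0.017,0.016,0.016,0,0,0,0,0,0,0],
)

```text
time: 13.4
position: [0.5388, -0.0654, 0.0273]
ee_rot: [180.0, 0.3, -2.5]
force: [-7.6, 0.5, 9.3]
opening: 0.0285
grasp_force: 32.5
```

Request:
jog_arm(
  jaw=[46,46,46,46,46,46,46,46,46,46],
  travel=[
    [0,0,0],
    [0,0,0],
    [0,0,30],
    [-15,-13.6,0],
    [-15,-13.6,0],
    [-15,-13.6,0],
    [-15,-13.6,0],
    [-15,-13.6,0],
    [0,0,0],
    [0,0,0],
  ],
  spin=[0,0,0,-0.05,-0.05,-0.05,-0.05,-0.052,0,0],
)

```text
time: 14.4
position: [0.466, -0.1333, 0.0567]
ee_rot: [-180.0, -0.0, -16.9]
force: [-0.1, 0.5, -0.1]
opening: 0.0459
grasp_force: 0.0
```

Request:
jog_arm(
  jaw=[46,46,46,25,25,25,25],
  travel=[
    [-1,-0.5,-15],
    [0,0,-14],
    [0,0,0],
    [0,0,0],
    [0,0,0],
    [0,0,0],
    [0,0,0],
  ],
  spin=[0,0,0,0,0,0,0],
)

```text
time: 15.1
position: [0.4653, -0.1339, 0.0284]
ee_rot: [180.0, -0.1, -16.9]
force: [0.5, -0.5, 0.2]
opening: 0.029
grasp_force: 31.3
```

Request:
jog_arm(
  jaw=[25,25,25,25,25,25,25,25,25,25,25,25],
  travel=[
    [0,0,6],
    [12.4,1.7,0],
    [12.4,1.7,0],
    [12.4,1.7,0],
    [12.4,1.7,0],
    [12.4,1.7,0],
    [0,0,-4],
    [0,0,-2],
    [4,-0.2,0],
    [4,-0.2,0],
    [3,0,0],
    [0,0,0],
  ],
  spin=[0,0.05,0.05,0.05,0.05,0.052,0,0,0,0,0,0],
)

```text
time: 16.3
position: [0.5362, -0.126, 0.0282]
ee_rot: [180.0, 0.2, -2.5]
force: [-5.7, 0.7, 7.6]
opening: 0.0292
grasp_force: 32.2
```

Request:
jog_arm(
  jaw=[46,46,46,60,60,60,60,60,60,60,60,60],
  travel=[
    [0,0,0],
    [0,0,0],
    [0,0,30],
    [0,0,50],
    [0,20,45],
    [-2,48,45],
    [-2,48,0],
    [-2,48,0],
    [-2,48,0],
    [-2,48,0],
    [-2,48,0],
    [-2,16,0],
  ],
  spin=[0,0,0,0,0,0,0,0,0,0,0,0],
)

```text
time: 17.5
position: [0.5236, 0.191, 0.1866]
ee_rot: [-179.9, 0.0, -2.2]
force: [0.7, -1.4, 0.9]
opening: 0.0602
grasp_force: 0.0
```

```bash
python3 - <<'E'
from fit import *
o=env.get_obs(); print(o['position'],o['opening'],o['force'])
im=grab('top'); cv2.imwrite('pics/crop3.png',cv2.resize(im[182:272,292:392,::-1],None,fx=6,fy=6,interpolation=cv2.INTER_CUBIC))
for t in ['blank1','guard_grip','station1']:
    for r in models.tip_of('top',t)[:4]: print('top',t,round(r['p'],2),toworld('top',r['centre']))
grab('scene')
for t in ['blank1','guard_grip']:
    for r in models.tip_of('scene',t)[:4]: print('scene',t,round(r['p'],2),toworld('scene',r['centre']))
E
```

```text
[0.5236 0.191  0.1866] 0.060244554937557766 [ 0.7271 -1.3819  0.8507]
top blank1 0.64 [ 0.5437 -0.0064  0.0167]
top blank1 0.56 [ 0.539  -0.1282  0.0203]
top blank1 0.44 [ 0.5406 -0.0672  0.0187]
top station1 0.91 [ 0.5363 -0.1216  0.0247]
top station1 0.78 [ 0.5404 -0.0058  0.0203]
top station1 0.6 [ 0.5383 -0.0637  0.0198]
scene blank1 0.79 [ 0.5392 -0.008   0.0216]
scene blank1 0.78 [ 0.5395 -0.1251  0.021 ]
scene blank1 0.65 [ 0.5388 -0.0633  0.0198]
scene guard_grip 0.77 [0.518  0.1933 0.1078]
```

View pics/crop3.png

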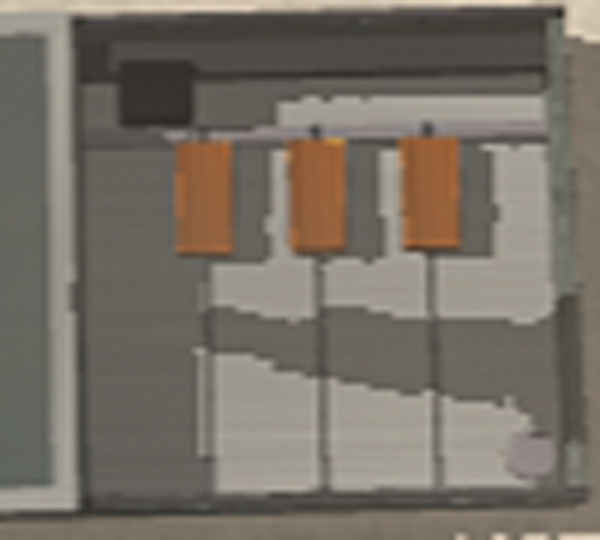

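Blanks sit squarely on the lines against the fence, at crop (204,195), (318,195) and (431,195), and the puck at (529,455) hasn't moved. Now I'll shut the guard.

Request:
jog_arm(
  jaw=[60,60],
  travel=[
    [0,0,0],
    [0,0,0],
  ],
  spin=[0,0],
)

```text
time: 18.05
position: [0.5245, 0.1857, 0.1871]
ee_rot: [180.0, -0.0, -2.6]
force: [0.3, 0.0, 0.9]
opening: 0.06
grasp_force: 0.0
```

Request:
jog_arm(
  jaw=[60,60,60,60,60,60,5,5,5,5,5],
  travel=[
    [-3.5,13,0],
    [0,0,-30],
    [0,0,-35],
    [0,0,-25],
    [0,0,-13],
    [0,0,0],
    [0,0,0],
    [0,0,0],
    [0,0,0],
    [0,0,0],
    [0,0,0],
  ],
  spin=[0,0,0,0,0,0,0,0,0,0,0],
  grip_force=40,
)

```text
time: 19.15
position: [0.5218, 0.1954, 0.0864]
ee_rot: [179.5, -0.2, -2.5]
force: [-2.4, -12.9, 6.3]
opening: 0.0114
grasp_force: 40.7
```

Request:
jog_arm(
  jaw=[5,5,5,5,5,5,5,5,5,5,5,5],
  travel=[
    [-0.5,-13,0],
    [-1.1,-25,0],
    [-1.1,-25,0],
    [-1.1,-25,0],
    [-1.1,-25,0],
    [-1.1,-25,0],
    [-1.1,-25,0],
    [-1.1,-25,0],
    [-1.1,-25,0],
    [-1.1,-25,0],
    [-0.7,-18,0],
    [-0.3,-8,0],
  ],
  spin=[0,0,0,0,0,0,0,0,0,0,0,0],
)

```text
time: 20.35
position: [0.5126, -0.0647, 0.0864]
ee_rot: [-179.8, -0.5, -2.5]
force: [6.4, 17.8, 2.7]
opening: 0.0112
grasp_force: 40.8
```

Request:
jog_arm(
  jaw=[5,5],
  travel=[
    [0,-2,0],
    [0,0,0],
  ],
  spin=[0,0],
)

```text
time: 20.55
position: [0.5126, -0.0645, 0.0864]
ee_rot: [-179.7, -0.5, -2.4]
force: [6.0, 7.2, 1.9]
opening: 0.0111
grasp_force: 40.4
```

Request:
jog_arm(
  jaw=[30,60,60,60,60,60,60,60,60,60],
  travel=[
    [0,0,0],
    [0,0,0],
    [0,0,0],
    [0,0,30],
    [0,0,50],
    [0,0,40],
    [0,48,0],
    [0,48,0],
    [0,48,0],
    [0,48,0],
  ],
  spin=[0,0,0,0,0,0,0,0,0,0],
)

```text
time: 21.55
position: [0.5091, 0.127, 0.2041]
ee_rot: [180.0, -0.0, -2.5]
force: [1.2, -0.2, 0.3]
opening: 0.0597
grasp_force: 0.0
```

```bash
python3 - <<'E'
from fit import *
o=env.get_obs(); print(o['position'],o['opening'],o['force'])
im=grab('top'); cv2.imwrite('pics/crop4.png',cv2.resize(im[182:272,292:392,::-1],None,fx=6,fy=6,interpolation=cv2.INTER_CUBIC))
for r in models.tip_of('top','guard_grip')[:2]: print(round(r['p'],2),toworld('top',r['centre']))
E
```

```text
[0.5091 0.127  0.2041] 0.059731036646306385 [ 1.1862 -0.2489  0.3456]
0.95 [ 0.5131 -0.0661  0.107 ]
```

View pics/crop4.png

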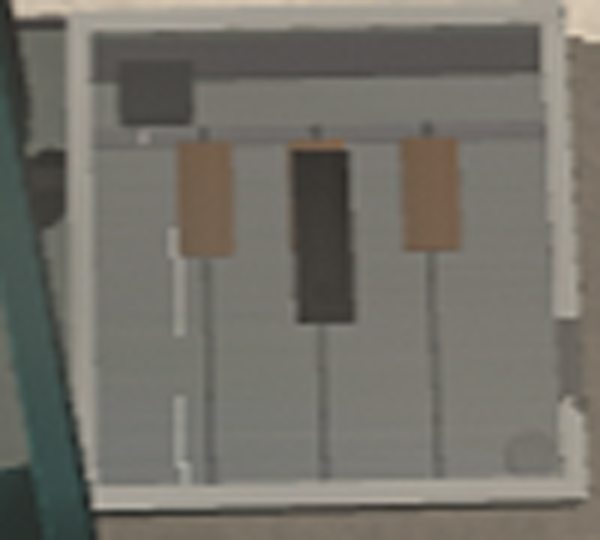

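The guard is shut (handle at crop (323,235)). The blanks under it are still in place at (205,197) and (431,195), with the middle one mostly hidden by the handle. The robot is clear, so I'll hand in.

```bash
python3 -c "
from cell import env
print(env.close_job())"
```

```text
the job is handed in; nothing more can be done
None
```

I handed the job in at about 21.6 s: guard opened to its stop, the three blanks placed on their index lines against the fence, guard shut again, and the puck still in place; the hand-in returned no verdict.

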